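# Pack a gift tube with tins at the patisserie counter

## Task

Load the two slim tins, one on top of the other and upright, into the paper loading tube, then pack them down with the tamper until its push-up base lands on the hidden stop, and bear down firmly there (about 15 to 30 N on the tamper) for half a second, never so hard as to dent the tins (60 N). Then stand the tamper upright on the worktop beside the tube and let it go, leaving everything else on the counter where it is.

Things in the scene. Friction and masses are not known exactly. Their poses are not given: they have to be found in the camera images.
- tube: Fixed loading tube: pale paper tube, upright on a dark round wooden foot (104 mm diameter, 12 mm thick). Origin: centre of the foot's underside, on the worktop; z up along the tube's axis. Rim at z = 170 mm. Bore 52 mm, flaring to about 66 mm over the top 20 mm; outside 60 mm, 74 mm at the rim. In it slides a push-up base, see base_start, and below that a stop, see mouth.
- mouth (a point): Centre of the tube's rim, 170 mm above the worktop. Deep in the tube is a rigid stop for the base, its height differing from tube to tube; it cannot be seen or read, only felt. With the base on it, the base's upper face is 14 to 34 mm above the worktop and yields no further.
- base_start (a point): Point on the tube's axis 25 mm below the rim (fixed to the tube). The base is a flat disc; its upper face starts 14 to 40 mm below the rim. It slides stiffly: it stays put, carries both tins without sinking, and goes down when the push and the tins' weight together exceed about 6 N.
- tin_a: Slim plain metal tin, a rigid upright cylinder, 46 mm diameter, 60 mm tall, 0.08 to 0.17 kg, lower edge bevelled. Origin at the centre of its underside, z up towards its lid.
- tin_b: The other slim tin, same shape and size: 46 mm diameter, 60 mm tall. Origin at the centre of its underside, z up. Either tin may go in first.
- tamper: Tamper standing upright on its foot, 145 mm tall, about 0.3 kg: steel foot disc 42 mm diameter and 15 mm thick, steel shaft 16 mm diameter, wooden handle 30 mm diameter from 104 to 141 mm above the foot's underside. Origin at the centre of the foot's underside, z up along the shaft.
- wide_tin_1: Bystander, not part of the job: flat wide tin, 72 mm diameter, 45 mm tall: too wide for the tube. Origin at its underside.
- wide_tin_2: Bystander, not part of the job: another flat wide tin, 72 mm diameter, 45 mm tall. Origin at its underside.
- cup: Bystander, not part of the job: white cup with a handle, rim 76 mm across, 62 mm tall. Origin at its underside.
- sugar_bowl: Bystander, not part of the job: white bowl, 90 mm across, 50 mm tall. Origin at its underside.
- gift_box: Bystander, not part of the job: cardboard gift box 100 x 140 x 50 mm. Origin at its underside.
- jam_jar: Bystander, not part of the job: closed jam jar, 64 mm diameter, 85 mm tall. Origin at its underside.
- spatula: Bystander, not part of the job: cake spatula lying on the worktop, 240 mm long.

How it is judged:
By the outcome, as a careful person would: the job done as asked, in the order asked, and still so for the second after the job is handed in, with the robot touching nothing.
It also fails if it takes over 72 s, if anything falls off the work surface, if the arm or the gripper's body presses on something with over 40 N, if the wrist force passes 120 N, or if a joint passes its speed limit or range.

## Robot

A 6-joint arm with a two-finger parallel gripper is mounted at the origin on the work surface. World frame = base frame: x ahead of the robot, y to its left, z up, the work surface at z = 0. Lengths are in m, angles in rad, forces in N, time in s.
With the tool pointing down it reaches from about 0.35 to 0.775 m from the base axis. Payload 5.5 kg.
Tool frame: the origin (TCP) lies midway between the tips of the shut fingers; the grasp point (between the pads) lies 19 mm behind it (env.hold_point_z is the distance from the TCP to the grasp point, in m); z points along the fingers, y is the line along which they close (so a half turn about z gives the same grasp; the last joint's range is limited). The gripper opens to 85 mm and grips with 20 to 120 N. Pads are 22 mm wide; open, the fingers measure 114 mm over their backs; the gripper's body (76 mm by 85 mm) begins 54 mm behind the grasp point. The pads swing forward as they close: fully open they stand 13 mm farther back than shut.
Start: joints at [1.208, 0.313, 0.046, 1.304, 0, 1.431], TCP at [0.127, 0.561, 0.231] pointing down, gripper open.
Joint ranges: [-2.76, 2.76], [-0.86, 1.69], [-1.03, 1.26], [-2.2, 2.34], [-1.47, 1.5], [-3.14, 3.14]. Speed limits (rad/s): [2.57, 2.57, 3.14, 3.14, 3.14, 3.14].

## Interface

Orientations are given as a unit quaternion [w, x, y, z].
In Python, from workcell import env, read_camera gives the robot as it stands. The module is installed in compiled form; this text tells all that it offers.
- The arm moves only by the tool carry_out, never from a script. Its argument "moves" is a list of rows, each an object of numbers: "tx", "ty", "tz": the shift along the world's x, y, z in cm; "wx", "wy", "wz": the turn, a rotation vector about the world's x, y, z in rad; "claw": the closure, from -1 (fully open) to 1 (shut). A call has 1 to 8 rows; each row shifts and turns the commanded pose from where the row before left it; what a row does not reach is not made up. A row lasts 1/8 s, in which the tool goes at most 62.5 mm and 10.7 degrees, less where a joint would pass 70% of its speed; a pose out of reach is approached as far as the arm can. A call is refused whole if a number of a shift passes 6.25 or a number of a turn 0.188, either way. A call with a gripper value outside its range is refused whole. The fingers move at their own pace and stop on an object; "newtons" is the grip in N (left out, the last holds). Time passes only in rows, so rows that do not move let the fingers close. It gives the time, the measured TCP pose, the force, the opening and the grip force at its end, in the units of the state.
- env.get_state(): the state, without advancing time (a new reading comes with each control period).
- read_camera(name): name is "scene" or "top"; returns a dict with "image" (480x640x3 uint8, blue, green, red), "z_map" (480x640 float32, m along the optical axis (not along the pixel's ray), 0 where there is no reading), "fx", "fy", "cx", "cy" (pixels), "camera_from_world" (4x4, takes a point from world to camera coordinates). Camera axes: x right, y down, z forward; pixel columns grow to the right and rows downward; lengths in m; the calibration is good to about 2 mm. A picture is of the moment at which its call begins.
- env.hand_in(): hands the job in; it is judged then, once.
The state is a dict: "clock": time; "joint_pos": joint angles; "qvel": joint speeds; "tau": joint torques, N m; "tcp_pos": TCP position; "orientation": TCP orientation; "wrist_force": force on the tool from outside, world axes, zero at the start; "ft_torque": the same for the moment, N m; "finger_gap": finger opening in m; "grip_force": force on a finger pad.
Only numpy, scipy, OpenCV 4.12 (cv2) and the standard library are available. Lean on these libraries where they do the work, as an engineer would, in place of code of your own. Each camera call takes 0.05 s, during which the arm holds its last target. There are 200 camera calls.

## Working session

There is one attempt and no reset: what is moved stays moved. The work goes in short steps, Python scripts to look and compute and a tool call to move; the robot and the scene stay as the last step left them, time stands still between calls to the robot, and variables do not carry over. Pictures are saved under pics/ and viewed, at most 10 in all, crops included, and the job is handed in when it is done.

Besides the shell and the picture viewer there is one more tool, called after ">>>" by a JSON object that holds its "name" and its "arguments". carry_out: Moves the arm, as the interface text tells. Its arguments: {"type":"object","properties":{"moves":{"type":"array","items":{"type":"object","properties":{"tx":{"type":"number"},"ty":{"type":"number"},"tz":{"type":"number"},"wx":{"type":"number"},"wy":{"type":"number"},"wz":{"type":"number"},"claw":{"type":"number"}}}},"newtons":{"type":"number"}},"required":["moves"]}

```bash
mkdir -p pics
cat > h.py <<'E'
import numpy as np, cv2
from workcell import env, read_camera
def pts(c):
    z=c["z_map"]; v,u=np.mgrid[:480,:640]
    P=np.stack([(u-c["cx"])/c["fx"]*z,(v-c["cy"])/c["fy"]*z,z],-1)
    T=np.linalg.inv(c["camera_from_world"]); return P@T[:3,:3].T+T[:3,3]
E
python3 - <<'E'
from h import *
for n in("scene","top"):
    c=read_camera(n); cv2.imwrite(f"pics/{n}0.png",c["image"]); np.savez(f"{n}0.npz",**c)
    T=np.linalg.inv(c["camera_from_world"]); print(n,T[:3,3].round(3),T[:3,2].round(3),c["fx"])
s=env.get_state(); print({k:np.round(v,3) for k,v in s.items()}, env.hold_point_z)
E
```

```text
scene [ 1.09  -0.82   1.036] [-0.391  0.616 -0.684] 578.95938194599
top [ 0.409 -0.     1.256] [ 0.125  0.008 -0.992] 458.7605807279762
{'clock': np.float64(0.1), 'joint_pos': array([ 1.208,  0.314,  0.045,  1.304, -0.   ,  1.431]), 'qvel': array([ 0.   , -0.002,  0.004,  0.   , -0.001,  0.   ]), 'tau': array([ 3.0000e-03, -4.8172e+01,  2.9925e+01,  1.3000e-02, -0.0000e+00,
        0.0000e+00]), 'tcp_pos': array([0.127, 0.56 , 0.231]), 'orientation': array([-0.   ,  0.111,  0.994, -0.001]), 'wrist_force': array([ 0.889,  0.02 , -0.073]), 'ft_torque': array([0.049, 0.005, 0.026]), 'grip_force': np.float64(0.0), 'finger_gap': np.float64(0.085)} 0.0187
```

View pics/scene0.png

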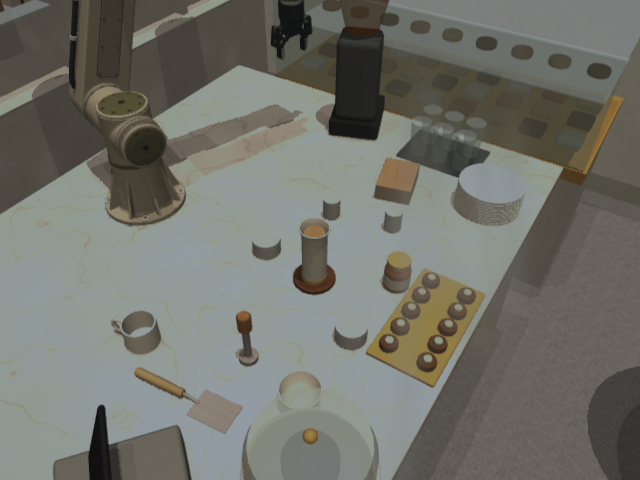

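View pics/top0.png

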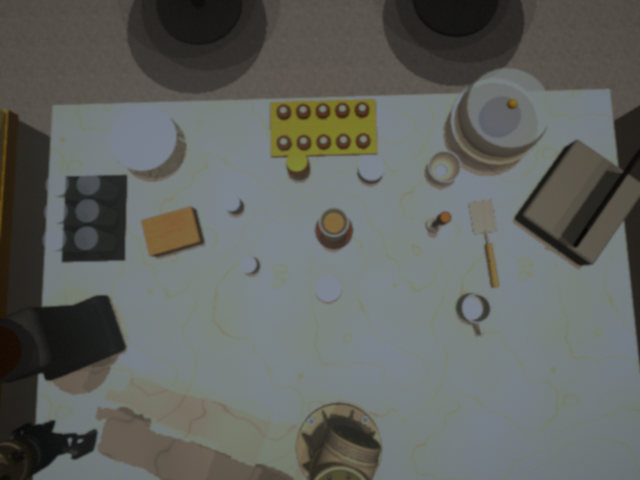

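The scene view shows the tube at (315,255), the slim tins at (332,207) and (393,219), and the tamper at (247,340). In the top view the tins are at (234,204) and (249,264), the tube at (334,223), and the tamper handle at (444,218) with its foot at (432,226). Next I'll measure them.

```bash
cat >> h.py <<'E'
def ray(c,u,v,z):
    T=np.linalg.inv(c["camera_from_world"]); d=T[:3,:3]@[(u-c["cx"])/c["fx"],(v-c["cy"])/c["fy"],1]
    o=T[:3,3]; return o+d*(z-o[2])/d[2]
def blobs(c,lo,hi,amin=15):
    "components of depth points in height band; returns centroid px, ray-cast"
    W=pts(c); m=((W[...,2]>lo)&(W[...,2]<hi)&(c["z_map"]>0)).astype(np.uint8)
    n,l,s,ce=cv2.connectedComponentsWithStats(m)
    for i in range(1,n):
        if s[i,4]>=amin and s[i,4]<3000:
            p=W[l==i]; con=max(cv2.findContours((l==i).astype(np.uint8),0,1)[0],key=len)
            (u,v),r=cv2.minEnclosingCircle(con)
            mid=(np.percentile(p,2,0)+np.percentile(p,98,0))/2
            if .2<mid[0]<.9 and abs(mid[1])<.5: print(lo,hi,"area",s[i,4],"px",ce[i].round(1),"mid",mid.round(4),"med",np.median(p,0).round(4),"ext",(np.ptp(p,0)).round(3))
E
python3 - <<'E'
from h import *
for n in("top","scene"):
    c=dict(np.load(f"{n}0.npz")); print(n)
    for lo,hi in((.054,.066),(.038,.0535),(.13,.152),(.160,.18)): blobs(c,lo,hi)
    W=pts(c)
    for u,v in {"top":[(334,223),(234,204),(444,218),(280,230)],"scene":[(315,232),(332,200),(393,212),(244,315)]}[n]: print(u,v,W[v,u].round(4))
E
```

```text
top
0.054 0.066 area 103 px [166.1 157.5] mid [0.782  0.4619 0.0597] med [0.7616 0.4339 0.0599] ext [0.112 0.106 0.011]
0.054 0.066 area 78 px [298.9 170. ] mid [0.7302 0.0913 0.0592] med [0.7213 0.0836 0.059 ] ext [0.045 0.06  0.012]
0.054 0.066 area 239 px [230.6 202.6] mid [0.6399 0.2687 0.0599] med [0.64   0.2685 0.0607] ext [0.046 0.047 0.011]
0.054 0.066 area 239 px [247.2 263.9] mid [0.4762 0.2253 0.0608] med [0.4763 0.2254 0.0606] ext [0.042 0.045 0.011]
0.054 0.066 area 209 px [476.7 310.9] mid [ 0.338  -0.3609  0.0598] med [ 0.34   -0.3705  0.0611] ext [0.099 0.074 0.011]
0.038 0.0535 area 142 px [169.5 156.2] mid [0.7918 0.4551 0.0461] med [0.7671 0.4297 0.0459] ext [0.13  0.093 0.015]
0.038 0.0535 area 216 px [447.7 162.8] mid [ 0.7263 -0.3049  0.046 ] med [ 0.7445 -0.3208  0.049 ] ext [0.089 0.086 0.015]
0.038 0.0535 area 553 px [370.5 167.5] mid [ 0.7295 -0.1066  0.0457] med [ 0.7294 -0.1066  0.046 ] ext [0.071 0.068 0.014]
0.038 0.0535 area 39 px [300.6 173.9] mid [0.7233 0.0848 0.046 ] med [0.7138 0.0814 0.0441] ext [0.03  0.052 0.015]
0.038 0.0535 area 26 px [431.1 1
[... 3711 characters left out ...]
px [298.3 378.5] mid [ 0.7222 -0.2972  0.0449] med [ 0.7025 -0.276   0.0461] ext [0.08  0.076 0.015]
0.13 0.152 area 99 px [314.  230.9] mid [0.5648 0.004  0.1493] med [0.5635 0.0057 0.1508] ext [0.05  0.043 0.007]
0.13 0.152 area 171 px [314.5 244.1] mid [ 0.5752 -0.014   0.1408] med [ 0.5864 -0.0267  0.14  ] ext [0.05  0.047 0.022]
0.13 0.152 area 185 px [243.2 318.5] mid [ 0.5773 -0.2778  0.1388] med [ 0.5795 -0.2803  0.1422] ext [0.028 0.029 0.018]
0.16 0.18 area 271 px [314.2 227.3] mid [ 0.5689 -0.0035  0.1658] med [0.5651 0.0066 0.1662] ext [0.073 0.078 0.013]
315 232 [0.5679 0.0021 0.1512]
332 200 [0.4817 0.2222 0.0564]
393 212 [0.643  0.2631 0.0589]
244 315 [ 0.5769 -0.2737  0.1445]
```

>>> {"name": "carry_out", "arguments": {"moves": [{"tx": 4.4, "ty": -4.2, "claw": -1}, {"tx": 4.4, "ty": -4.2, "claw": -1}, {"tx": 4.4, "ty": -4.2, "claw": -1}, {"tx": 4.4, "ty": -4.2, "claw": -1}, {"tx": 4.4, "ty": -4.2, "claw": -1}, {"tx": 4.4, "ty": -4.2, "claw": -1}, {"tx": 4.4, "ty": -4.2, "claw": -1}, {"tx": 4.3, "ty": -4.2, "claw": -1}], "newtons": 40}}

```text
invalid input at $.moves[0]: expected keys tx, ty, tz, wx, wy, wz, claw
```

>>> {"name": "carry_out", "arguments": {"moves": [{"tz": -4}, {"tz": -4}, {"tz": -1}, {}]}}

```text
invalid input at $.moves[0]: expected keys tx, ty, tz, wx, wy, wz, claw
```

All of the keys are required in every row.

>>> {"name": "carry_out", "arguments": {"moves": [{"tx": 4.4, "ty": -4.2, "tz": 0, "wx": 0, "wy": 0, "wz": 0, "claw": -1}, {"tx": 4.4, "ty": -4.2, "tz": 0, "wx": 0, "wy": 0, "wz": 0, "claw": -1}, {"tx": 4.4, "ty": -4.2, "tz": 0, "wx": 0, "wy": 0, "wz": 0, "claw": -1}, {"tx": 4.4, "ty": -4.2, "tz": 0, "wx": 0, "wy": 0, "wz": 0, "claw": -1}, {"tx": 4.4, "ty": -4.2, "tz": 0, "wx": 0, "wy": 0, "wz": 0, "claw": -1}, {"tx": 4.4, "ty": -4.2, "tz": 0, "wx": 0, "wy": 0, "wz": 0, "claw": -1}, {"tx": 4.4, "ty": -4.2, "tz": 0, "wx": 0, "wy": 0, "wz": 0, "claw": -1}, {"tx": 4.3, "ty": -4.2, "tz": 0, "wx": 0, "wy": 0, "wz": 0, "claw": -1}], "newtons": 40}}

```text
clock: 1.1
tcp_pos: [0.4791, 0.2232, 0.2311]
orientation: [-0.0, 0.111, 0.994, 0.0]
wrist_force: [0.2, 0.2, 0.1]
finger_gap: 0.0848
grip_force: 0.0
```

>>> {"name": "carry_out", "arguments": {"moves": [{"tx": 0, "ty": 0, "tz": -4, "wx": 0, "wy": 0, "wz": 0, "claw": -1}, {"tx": 0, "ty": 0, "tz": -4, "wx": 0, "wy": 0, "wz": 0, "claw": -1}, {"tx": 0, "ty": 0, "tz": -2, "wx": 0, "wy": 0, "wz": 0, "claw": -1}, {"tx": 0, "ty": 0, "tz": 0, "wx": 0, "wy": 0, "wz": 0, "claw": -1}]}}

```text
clock: 1.6
tcp_pos: [0.4764, 0.2242, 0.1293]
orientation: [-0.002, 0.111, 0.994, -0.001]
wrist_force: [-0.3, -0.3, 0.4]
finger_gap: 0.085
grip_force: 0.0
```

>>> {"name": "carry_out", "arguments": {"moves": [{"tx": 0, "ty": 0, "tz": -4, "wx": 0, "wy": 0, "wz": 0, "claw": -1}, {"tx": 0, "ty": 0, "tz": -4, "wx": 0, "wy": 0, "wz": 0, "claw": -1}, {"tx": 0, "ty": 0, "tz": -2.5, "wx": 0, "wy": 0, "wz": 0, "claw": -1}, {"tx": 0, "ty": 0, "tz": 0, "wx": 0, "wy": 0, "wz": 0, "claw": 1}, {"tx": 0, "ty": 0, "tz": 0, "wx": 0, "wy": 0, "wz": 0, "claw": 1}, {"tx": 0, "ty": 0, "tz": 0, "wx": 0, "wy": 0, "wz": 0, "claw": 1}, {"tx": 0, "ty": 0, "tz": 0, "wx": 0, "wy": 0, "wz": 0, "claw": 1}]}}

```text
clock: 2.48
tcp_pos: [0.4798, 0.2253, 0.0283]
orientation: [0.002, 0.111, 0.994, 0.001]
wrist_force: [0.4, 0.6, 7.2]
finger_gap: 0.0446
grip_force: 41.7
```

Run:
```python
from h import *
s=env.get_state(); print({k:np.round(s[k],4) for k in("clock","tcp_pos","wrist_force","finger_gap","grip_force")})
c=read_camera("scene"); cv2.imwrite("pics/g1.png",cv2.resize(c["image"][120:270,240:440],None,fx=4,fy=4))
```

```text
{'clock': np.float64(2.475), 'tcp_pos': array([0.4798, 0.2253, 0.0283]), 'wrist_force': array([0.4054, 0.5907, 7.2034]), 'finger_gap': np.float64(0.0446), 'grip_force': np.float64(41.655)}
```

View pics/g1.png

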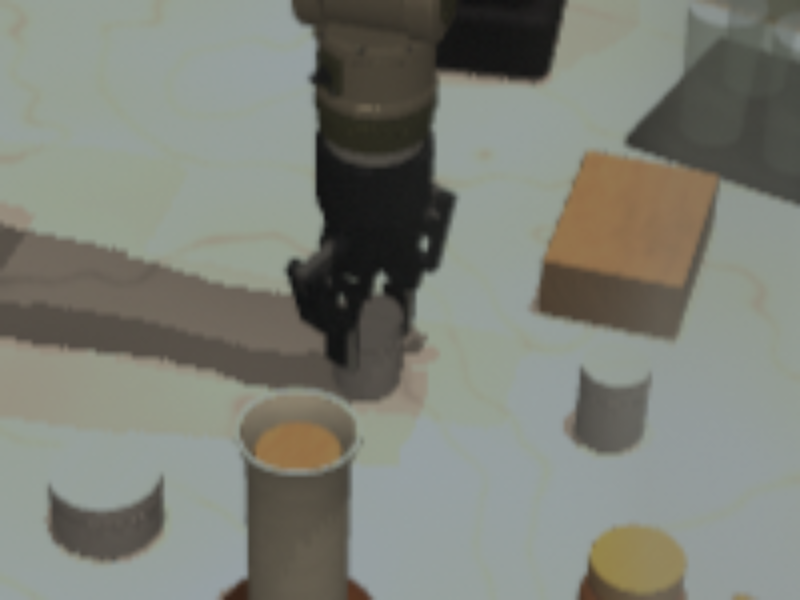

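The crop shows the near tin clamped between the fingers, with its top at about (380,310). The pale tube mouth is in front at (297,430), with the orange base just below the rim. I'll lift and carry it over the tube.

>>> {"name": "carry_out", "arguments": {"moves": [{"tx": 0, "ty": 0, "tz": 2.5, "wx": 0, "wy": 0, "wz": 0, "claw": 1}, {"tx": 0, "ty": 0, "tz": 5, "wx": 0, "wy": 0, "wz": 0, "claw": 1}, {"tx": 0, "ty": 0, "tz": 5, "wx": 0, "wy": 0, "wz": 0, "claw": 1}, {"tx": 0, "ty": 0, "tz": 5, "wx": 0, "wy": 0, "wz": 0, "claw": 1}, {"tx": 0, "ty": 0, "tz": 3, "wx": 0, "wy": 0, "wz": 0, "claw": 1}]}}

```text
clock: 3.15
tcp_pos: [0.4788, 0.2251, 0.2349]
orientation: [0.002, 0.111, 0.994, 0.001]
wrist_force: [0.1, 0.7, -1.0]
finger_gap: 0.0449
grip_force: 41.1
```

>>> {"name": "carry_out", "arguments": {"moves": [{"tx": 1.3, "ty": -3, "tz": 0, "wx": 0, "wy": 0, "wz": 0, "claw": 1}, {"tx": 1.5, "ty": -4, "tz": 0, "wx": 0, "wy": 0, "wz": 0, "claw": 1}, {"tx": 1.5, "ty": -4, "tz": 0, "wx": 0, "wy": 0, "wz": 0, "claw": 1}, {"tx": 1.5, "ty": -4, "tz": 0, "wx": 0, "wy": 0, "wz": 0, "claw": 1}, {"tx": 1.5, "ty": -4, "tz": 0, "wx": 0, "wy": 0, "wz": 0, "claw": 1}, {"tx": 1.2, "ty": -2.7, "tz": 0, "wx": 0, "wy": 0, "wz": 0, "claw": 1}, {"tx": 0.5, "ty": -1, "tz": 0, "wx": 0, "wy": 0, "wz": 0, "claw": 1}, {"tx": 0, "ty": 0, "tz": 0, "wx": 0, "wy": 0, "wz": 0, "claw": 1}]}}

```text
clock: 4.15
tcp_pos: [0.568, -0.0023, 0.2314]
orientation: [-0.0, 0.112, 0.994, 0.0]
wrist_force: [-0.4, -0.2, -2.2]
finger_gap: 0.045
grip_force: 41.2
```

Run:
```python
from h import *
s=env.get_state(); print({k:np.round(s[k],4) for k in("clock","tcp_pos","wrist_force","finger_gap","grip_force")})
c=read_camera("scene"); cv2.imwrite("pics/g2.png",cv2.resize(c["image"][130:310,200:440],None,fx=3.3,fy=3.3))
```

```text
{'clock': np.float64(4.15), 'tcp_pos': array([ 0.568 , -0.0023,  0.2314]), 'wrist_force': array([-0.3878, -0.1675, -2.2456]), 'finger_gap': np.float64(0.045), 'grip_force': np.float64(41.1851)}
```

View pics/g2.png

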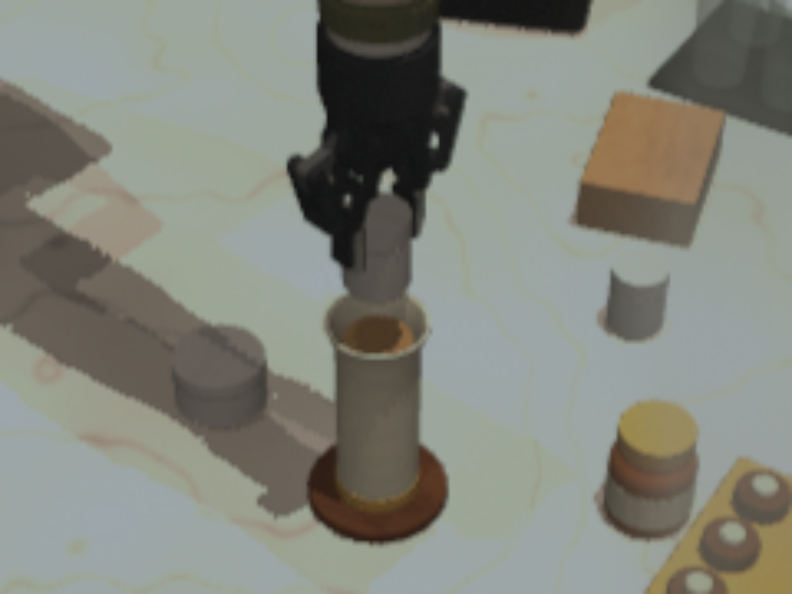

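The tin hangs upright centred over the tube mouth (tin column about 378, mouth centre (378,322)). I'll lower it to the base and watch the force.

>>> {"name": "carry_out", "arguments": {"moves": [{"tx": 0, "ty": 0, "tz": -2, "wx": 0, "wy": 0, "wz": 0, "claw": 1}, {"tx": 0, "ty": 0, "tz": -2, "wx": 0, "wy": 0, "wz": 0, "claw": 1}, {"tx": 0, "ty": 0, "tz": -0.7, "wx": 0, "wy": 0, "wz": 0, "claw": 1}, {"tx": 0, "ty": 0, "tz": 0, "wx": 0, "wy": 0, "wz": 0, "claw": 1}]}}

```text
clock: 4.7
tcp_pos: [0.5676, -0.0013, 0.1843]
orientation: [-0.0, 0.111, 0.994, 0.0]
wrist_force: [0.5, -0.0, -1.4]
finger_gap: 0.0451
grip_force: 41.2
```

>>> {"name": "carry_out", "arguments": {"moves": [{"tx": 0, "ty": 0, "tz": -0.2, "wx": 0, "wy": 0, "wz": 0, "claw": 1}, {"tx": 0, "ty": 0, "tz": 0, "wx": 0, "wy": 0, "wz": 0, "claw": 1}]}}

```text
clock: 4.95
tcp_pos: [0.5684, -0.0021, 0.1829]
orientation: [0.001, 0.111, 0.994, 0.0]
wrist_force: [0.2, 0.5, -0.9]
finger_gap: 0.0446
grip_force: 41.2
```

>>> {"name": "carry_out", "arguments": {"moves": [{"tx": 0, "ty": 0, "tz": -0.2, "wx": 0, "wy": 0, "wz": 0, "claw": 1}, {"tx": 0, "ty": 0, "tz": 0, "wx": 0, "wy": 0, "wz": 0, "claw": 1}]}}

```text
clock: 5.2
tcp_pos: [0.5686, -0.0022, 0.1811]
orientation: [0.001, 0.111, 0.994, 0.0]
wrist_force: [0.2, 0.4, 3.7]
finger_gap: 0.0449
grip_force: 41.7
```

>>> {"name": "carry_out", "arguments": {"moves": [{"tx": 0, "ty": 0, "tz": 0, "wx": 0, "wy": 0, "wz": 0, "claw": -0.4}, {"tx": 0, "ty": 0, "tz": 0, "wx": 0, "wy": 0, "wz": 0, "claw": -0.8}, {"tx": 0, "ty": 0, "tz": 0, "wx": 0, "wy": 0, "wz": 0, "claw": -1}, {"tx": 0, "ty": 0, "tz": 2, "wx": 0, "wy": 0, "wz": 0, "claw": -1}, {"tx": 0, "ty": 0, "tz": 4, "wx": 0, "wy": 0, "wz": 0, "claw": -1}, {"tx": 0, "ty": 0, "tz": 4, "wx": 0, "wy": 0, "wz": 0, "claw": -1}, {"tx": 0.6, "ty": 3, "tz": 0, "wx": 0, "wy": 0, "wz": 0, "claw": -1}, {"tx": 1.2, "ty": 6, "tz": 0, "wx": 0, "wy": 0, "wz": 0, "claw": -1}]}}

```text
clock: 6.2
tcp_pos: [0.5869, 0.0869, 0.2813]
orientation: [0.001, 0.113, 0.994, -0.0]
wrist_force: [1.2, -0.6, -1.0]
finger_gap: 0.085
grip_force: 0.0
```

Run:
```python
from h import *
s=env.get_state(); print({k:np.round(s[k],4) for k in("clock","tcp_pos","wrist_force","finger_gap","grip_force")})
for n in("top","scene"):
    c=read_camera(n); print(n); blobs(c,.203,.223); blobs(c,.054,.066)
    if n=="scene": cv2.imwrite("pics/g3.png",cv2.resize(c["image"][130:310,200:440],None,fx=3.3,fy=3.3))
```

```text
{'clock': np.float64(6.2), 'tcp_pos': array([0.5869, 0.0869, 0.2813]), 'wrist_force': array([ 1.1977, -0.6059, -0.9831]), 'finger_gap': np.float64(0.085), 'grip_force': np.float64(0.0)}
top
0.203 0.223 area 317 px [332.7 219.3] mid [ 0.5658 -0.0009  0.2133] med [ 0.5655 -0.001   0.2138] ext [0.044 0.044 0.015]
0.054 0.066 area 106 px [167.2 155.3] mid [0.7915 0.4576 0.0599] med [0.7658 0.4294 0.0606] ext [0.131 0.099 0.011]
0.054 0.066 area 37 px [305.  168.2] mid [0.7328 0.0716 0.0603] med [0.7257 0.0696 0.0593] ext [0.042 0.022 0.012]
0.054 0.066 area 188 px [476.6 310.2] mid [ 0.3412 -0.3605  0.0603] med [ 0.343  -0.3695  0.061 ] ext [0.094 0.075 0.012]
scene
0.203 0.223 area 280 px [314.  214.3] mid [ 0.5689 -0.0038  0.2092] med [ 0.5699 -0.0063  0.2112] ext [0.046 0.048 0.012]
0.054 0.066 area 209 px [486.5 202.5] mid [0.827  0.4487 0.06  ] med [0.8381 0.4241 0.0592] ext [0.17  0.096 0.012]
0.054 0.066 area 180 px [393.9 211.9] mid [0.6442 0.2661 0.0587] med [0.6446 0.2657 0.0584] ext [0.045 0.052 0.01 ]
0.054 0.066 area 87 px [314.2 268.9] mid [ 0.5755 -0.0166  0.0596] med [ 0.5839 -0.0269  0.0607] ext [0.052 0.041 0.012]
0.054 0.066 area 136 px [396.9 272.9] mid [0.7449 0.0778 0.0601] med [0.7533 0.0679 0.0589] ext [0.059 0.045 0.012]
0.054 0.066 area 308 px [137.1 324.4] mid [ 0.3482 -0.3632  0.059 ] med [ 0.352  -0.3656  0.059 ] ext [0.092 0.077 0.012]
0.054 0.066 area 30 px [246.7 343.8] mid [ 0.5786 -0.278   0.0601] med [ 0.5806 -0.2802  0.0588] ext [0.015 0.012 0.011]
```

View pics/g3.png

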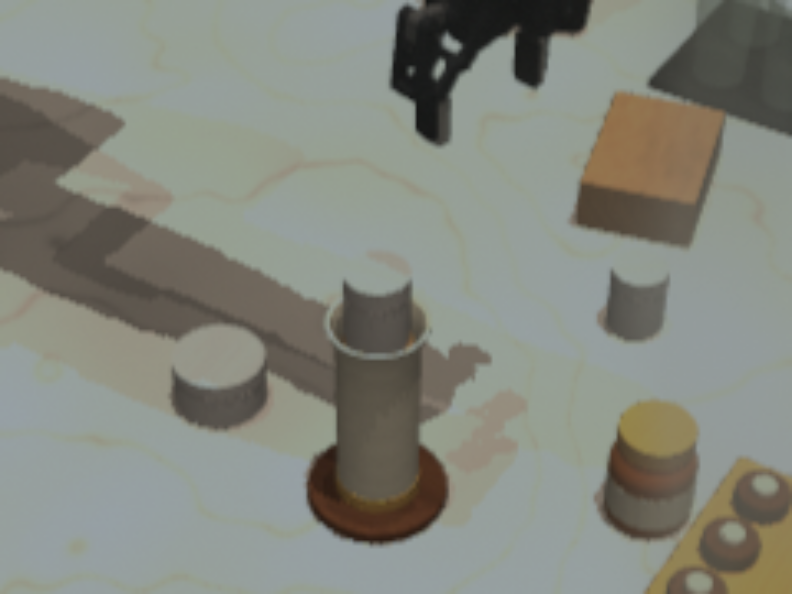

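The first tin stands upright and centred in the mouth (lid about (378,278)). Next is the second tin.

>>> {"name": "carry_out", "arguments": {"moves": [{"tx": 1.4, "ty": 5, "tz": 0, "wx": 0, "wy": 0, "wz": 0, "claw": -1}, {"tx": 1.4, "ty": 5, "tz": -3, "wx": 0, "wy": 0, "wz": 0, "claw": -1}, {"tx": 1.4, "ty": 4, "tz": -4, "wx": 0, "wy": 0, "wz": 0, "claw": -1}, {"tx": 1.0, "ty": 3, "tz": -4, "wx": 0, "wy": 0, "wz": 0, "claw": -1}, {"tx": 0.4, "ty": 1, "tz": -3, "wx": 0, "wy": 0, "wz": 0, "claw": -1}, {"tx": 0, "ty": 0, "tz": 0, "wx": 0, "wy": 0, "wz": 0, "claw": -1}]}}

```text
clock: 7.05
tcp_pos: [0.6399, 0.2677, 0.1365]
orientation: [-0.003, 0.111, 0.994, -0.001]
wrist_force: [-0.1, 0.1, 0.5]
finger_gap: 0.0855
grip_force: 0.0
```

>>> {"name": "carry_out", "arguments": {"moves": [{"tx": 0, "ty": 0, "tz": -4, "wx": 0, "wy": 0, "wz": 0, "claw": -1}, {"tx": 0, "ty": 0, "tz": -4, "wx": 0, "wy": 0, "wz": 0, "claw": -1}, {"tx": 0, "ty": 0, "tz": -3.4, "wx": 0, "wy": 0, "wz": 0, "claw": -1}, {"tx": 0, "ty": 0, "tz": 0, "wx": 0, "wy": 0, "wz": 0, "claw": 0}, {"tx": 0, "ty": 0, "tz": 0, "wx": 0, "wy": 0, "wz": 0, "claw": 1}, {"tx": 0, "ty": 0, "tz": 0, "wx": 0, "wy": 0, "wz": 0, "claw": 1}, {"tx": 0, "ty": 0, "tz": 0, "wx": 0, "wy": 0, "wz": 0, "claw": 1}, {"tx": 0, "ty": 0, "tz": 0, "wx": 0, "wy": 0, "wz": 0, "claw": 1}]}}

```text
clock: 8.05
tcp_pos: [0.6442, 0.268, 0.0296]
orientation: [0.003, 0.111, 0.994, 0.001]
wrist_force: [0.2, -1.8, 6.7]
finger_gap: 0.0448
grip_force: 41.5
```

>>> {"name": "carry_out", "arguments": {"moves": [{"tx": 0, "ty": 0, "tz": 2.6, "wx": 0, "wy": 0, "wz": 0, "claw": 1}, {"tx": 0, "ty": 0, "tz": 5, "wx": 0, "wy": 0, "wz": 0, "claw": 1}, {"tx": 0, "ty": 0, "tz": 5, "wx": 0, "wy": 0, "wz": 0, "claw": 1}, {"tx": 0, "ty": 0, "tz": 5, "wx": 0, "wy": 0, "wz": 0, "claw": 1}, {"tx": 0, "ty": 0, "tz": 5, "wx": 0, "wy": 0, "wz": 0, "claw": 1}, {"tx": 0, "ty": 0, "tz": 2, "wx": 0, "wy": 0, "wz": 0, "claw": 1}, {"tx": -0.8, "ty": -3, "tz": 0, "wx": 0, "wy": 0, "wz": 0, "claw": 1}, {"tx": -1.2, "ty": -4, "tz": 0, "wx": 0, "wy": 0, "wz": 0, "claw": 1}]}}

```text
clock: 9.05
tcp_pos: [0.6222, 0.198, 0.2734]
orientation: [0.001, 0.11, 0.994, 0.0]
wrist_force: [0.4, 0.0, -1.8]
finger_gap: 0.0451
grip_force: 41.2
```

>>> {"name": "carry_out", "arguments": {"moves": [{"tx": -1.2, "ty": -4.5, "tz": 0, "wx": 0, "wy": 0, "wz": 0, "claw": 1}, {"tx": -1.2, "ty": -4.5, "tz": 0, "wx": 0, "wy": 0, "wz": 0, "claw": 1}, {"tx": -1.2, "ty": -4, "tz": 0, "wx": 0, "wy": 0, "wz": 0, "claw": 1}, {"tx": -1, "ty": -4, "tz": 0, "wx": 0, "wy": 0, "wz": 0, "claw": 1}, {"tx": -0.6, "ty": -2, "tz": 0, "wx": 0, "wy": 0, "wz": 0, "claw": 1}, {"tx": -0.2, "ty": -1, "tz": 0, "wx": 0, "wy": 0, "wz": 0, "claw": 1}, {"tx": 0, "ty": 0, "tz": 0, "wx": 0, "wy": 0, "wz": 0, "claw": 1}, {"tx": 0, "ty": 0, "tz": 0, "wx": 0, "wy": 0, "wz": 0, "claw": 1}]}}

```text
clock: 10.05
tcp_pos: [0.5683, -0.0012, 0.2723]
orientation: [0.0, 0.111, 0.994, 0.0]
wrist_force: [0.3, 0.5, -1.0]
finger_gap: 0.045
grip_force: 41.3
```

Run:
```python
from h import *
s=env.get_state(); print({k:np.round(s[k],4) for k in("clock","tcp_pos","wrist_force","finger_gap","grip_force","orientation")})
c=read_camera("scene"); cv2.imwrite("pics/g4.png",cv2.resize(c["image"][100:310,220:420],None,fx=2.8,fy=2.8))
```

```text
{'clock': np.float64(10.05), 'tcp_pos': array([ 0.5683, -0.0012,  0.2723]), 'wrist_force': array([ 0.3091,  0.4584, -0.9967]), 'finger_gap': np.float64(0.045), 'grip_force': np.float64(41.259), 'orientation': array([0.000e+00, 1.106e-01, 9.939e-01, 2.000e-04])}
```

View pics/g4.png

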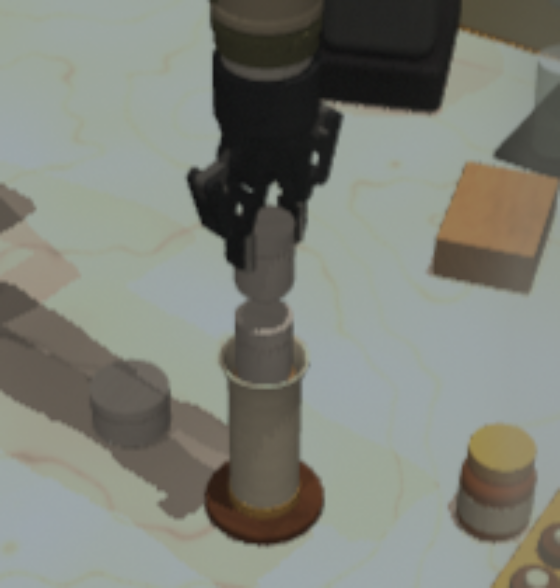

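The second tin hangs right above the first (columns 264 and 263). I'll lower it gently.

>>> {"name": "carry_out", "arguments": {"moves": [{"tx": 0, "ty": 0, "tz": -1.4, "wx": 0, "wy": 0, "wz": 0, "claw": 1}, {"tx": 0, "ty": 0, "tz": -1, "wx": 0, "wy": 0, "wz": 0, "claw": 1}, {"tx": 0, "ty": 0, "tz": -0.3, "wx": 0, "wy": 0, "wz": 0, "claw": 1}, {"tx": 0, "ty": 0, "tz": 0, "wx": 0, "wy": 0, "wz": 0, "claw": 1}]}}

```text
clock: 10.6
tcp_pos: [0.5678, -0.0021, 0.2448]
orientation: [-0.0, 0.111, 0.994, 0.0]
wrist_force: [0.2, -0.2, -1.2]
finger_gap: 0.0454
grip_force: 41.2
```

>>> {"name": "carry_out", "arguments": {"moves": [{"tx": 0, "ty": 0, "tz": -0.2, "wx": 0, "wy": 0, "wz": 0, "claw": 1}, {"tx": 0, "ty": 0, "tz": 0, "wx": 0, "wy": 0, "wz": 0, "claw": 1}]}}

```text
clock: 10.85
tcp_pos: [0.5682, -0.0023, 0.2435]
orientation: [0.0, 0.111, 0.994, 0.0]
wrist_force: [-0.7, -0.3, -1.0]
finger_gap: 0.0452
grip_force: 41.2
```

>>> {"name": "carry_out", "arguments": {"moves": [{"tx": 0, "ty": 0, "tz": -0.2, "wx": 0, "wy": 0, "wz": 0, "claw": 1}, {"tx": 0, "ty": 0, "tz": 0, "wx": 0, "wy": 0, "wz": 0, "claw": 1}]}}

```text
clock: 11.1
tcp_pos: [0.5684, -0.0022, 0.2417]
orientation: [0.001, 0.111, 0.994, 0.0]
wrist_force: [0.2, -0.0, 1.8]
finger_gap: 0.0451
grip_force: 41.5
```

>>> {"name": "carry_out", "arguments": {"moves": [{"tx": 0, "ty": 0, "tz": 0, "wx": 0, "wy": 0, "wz": 0, "claw": -0.4}, {"tx": 0, "ty": 0, "tz": 0, "wx": 0, "wy": 0, "wz": 0, "claw": -0.8}, {"tx": 0, "ty": 0, "tz": 0, "wx": 0, "wy": 0, "wz": 0, "claw": -1}, {"tx": 0, "ty": 0, "tz": 1, "wx": 0, "wy": 0, "wz": 0, "claw": -1}, {"tx": 0, "ty": 0, "tz": 4, "wx": 0, "wy": 0, "wz": 0, "claw": -1}, {"tx": 0, "ty": 0, "tz": 4, "wx": 0, "wy": 0, "wz": 0, "claw": -1}, {"tx": 0, "ty": -2, "tz": 0, "wx": 0, "wy": 0, "wz": 0, "claw": -1}, {"tx": 0, "ty": -4, "tz": 0, "wx": 0, "wy": 0, "wz": 0, "claw": -1}]}}

```text
clock: 12.1
tcp_pos: [0.5684, -0.0622, 0.332]
orientation: [0.001, 0.11, 0.994, -0.0]
wrist_force: [0.4, -1.2, -0.3]
finger_gap: 0.0854
grip_force: 0.0
```

>>> {"name": "carry_out", "arguments": {"moves": [{"tx": 0.1, "ty": -5, "tz": 0, "wx": 0, "wy": 0, "wz": 0, "claw": -1}, {"tx": 0.2, "ty": -5, "tz": 0, "wx": 0, "wy": 0, "wz": 0, "claw": -1}, {"tx": 0.2, "ty": -5, "tz": -2, "wx": 0, "wy": 0, "wz": 0, "claw": -1}, {"tx": 0.2, "ty": -4, "tz": -4, "wx": 0, "wy": 0, "wz": 0, "claw": -1}, {"tx": 0.05, "ty": -2, "tz": -5, "wx": 0, "wy": 0, "wz": 0, "claw": -1}, {"tx": 0, "ty": -0.3, "tz": -3, "wx": 0, "wy": 0, "wz": 0, "claw": -1}, {"tx": 0, "ty": 0, "tz": 0, "wx": 0, "wy": 0, "wz": 0, "claw": -1}]}}

```text
clock: 12.98
tcp_pos: [0.5732, -0.275, 0.1878]
orientation: [-0.003, 0.112, 0.994, 0.002]
wrist_force: [-0.5, 0.6, 0.4]
finger_gap: 0.0854
grip_force: 0.0
```

Run:
```python
from h import *
s=env.get_state(); print({k:np.round(s[k],4) for k in("clock","tcp_pos","wrist_force","finger_gap","grip_force")})
for n in("top","scene"):
    c=read_camera(n); print(n); blobs(c,.263,.283);blobs(c,.140,.152)
    if n=="scene": cv2.imwrite("pics/g5.png",cv2.resize(c["image"][150:390,180:400],None,fx=2.4,fy=2.4))
```

```text
{'clock': np.float64(12.975), 'tcp_pos': array([ 0.5732, -0.275 ,  0.1878]), 'wrist_force': array([-0.471 ,  0.6264,  0.3808]), 'finger_gap': np.float64(0.0854), 'grip_force': np.float64(0.0)}
top
0.263 0.283 area 34 px [426.7 204. ] mid [ 0.5874 -0.2069  0.2729] med [ 0.5827 -0.2051  0.2742] ext [0.025 0.013 0.019]
0.263 0.283 area 359 px [332.8 215.5] mid [ 0.5646 -0.0006  0.2714] med [ 0.5649 -0.0013  0.2733] ext [0.046 0.044 0.015]
0.263 0.283 area 62 px [441.4 210.4] mid [ 0.5724 -0.2381  0.2724] med [ 0.5694 -0.2364  0.2693] ext [0.021 0.023 0.019]
0.14 0.152 area 228 px [469.  123.1] mid [ 0.8296 -0.3576  0.146 ] med [ 0.8014 -0.3419  0.1458] ext [0.187 0.063 0.012]
0.14 0.152 area 92 px [444.3 218.3] mid [ 0.5709 -0.2741  0.1455] med [ 0.5714 -0.2727  0.1453] ext [0.022 0.028 0.011]
scene
0.263 0.283 area 292 px [313.7 192.9] mid [ 0.5686 -0.0043  0.2688] med [ 0.569  -0.0062  0.2707] ext [0.046 0.048 0.012]
0.263 0.283 area 65 px [266.2 255.3] mid [ 0.5927 -0.2142  0.2728] med [ 0.6009 -0.2156  0.2726] ext [0.026 0.016 0.02 ]
0.263 0.283 area 287 px [235.2 276.8] mid [ 0.5785 -0.279   0.2727] med [ 0.5852 -0.3013  0.2705] ext [0.047 0.086 0.02 ]
0.263 0.283 area 102 px [208.4 291.3] mid [ 0.562  -0.3432  0.2729] med [ 0.57   -0.3444  0.2743] ext [0.026 0.015 0.019]
0.14 0.152 area 91 px [313.7 242.5] mid [ 0.575  -0.0158  0.1457] med [ 0.5825 -0.0269  0.1454] ext [0.048 0.042 0.012]
0.14 0.152 area 130 px [243.2 316.7] mid [ 0.5773 -0.2767  0.1436] med [ 0.5778 -0.2773  0.1433] ext [0.029 0.029 0.009]
```

View pics/g5.png

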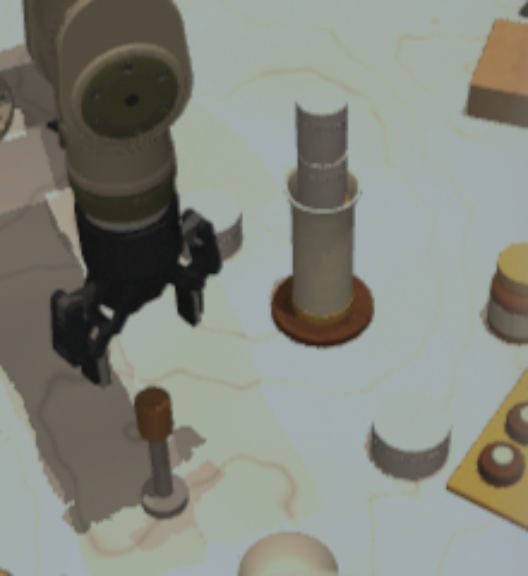

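The stack stands straight in the tube (lid (322,100)), and the open gripper is above the upright tamper (handle (153,412), foot (165,497)). I'll grasp it.

>>> {"name": "carry_out", "arguments": {"moves": [{"tx": 0, "ty": 0, "tz": -4, "wx": 0, "wy": 0, "wz": 0, "claw": -1}, {"tx": 0, "ty": 0, "tz": -3, "wx": 0, "wy": 0, "wz": 0, "claw": -1}, {"tx": 0, "ty": 0, "tz": -1.8, "wx": 0, "wy": 0, "wz": 0, "claw": -1}, {"tx": 0, "ty": 0, "tz": 0, "wx": 0, "wy": 0, "wz": 0, "claw": 0}, {"tx": 0, "ty": 0, "tz": 0, "wx": 0, "wy": 0, "wz": 0, "claw": 1}, {"tx": 0, "ty": 0, "tz": 0, "wx": 0, "wy": 0, "wz": 0, "claw": 1}, {"tx": 0, "ty": 0, "tz": 0, "wx": 0, "wy": 0, "wz": 0, "claw": 1}, {"tx": 0, "ty": 0, "tz": 0, "wx": 0, "wy": 0, "wz": 0, "claw": 1}], "newtons": 90}}

```text
clock: 14.08
tcp_pos: [0.5769, -0.276, 0.1055]
orientation: [0.002, 0.111, 0.994, -0.001]
wrist_force: [0.5, -0.9, 6.4]
finger_gap: 0.0281
grip_force: 89.4
```

>>> {"name": "carry_out", "arguments": {"moves": [{"tx": 0, "ty": 0, "tz": 2, "wx": 0, "wy": 0, "wz": 0, "claw": 1}, {"tx": 0, "ty": 0, "tz": 4.5, "wx": 0, "wy": 0, "wz": 0, "claw": 1}, {"tx": 0, "ty": 0, "tz": 4.5, "wx": 0, "wy": 0, "wz": 0, "claw": 1}, {"tx": 0, "ty": 0, "tz": 4.5, "wx": 0, "wy": 0, "wz": 0, "claw": 1}, {"tx": 0, "ty": 0, "tz": 4.5, "wx": 0, "wy": 0, "wz": 0, "claw": 1}, {"tx": 0, "ty": 0, "tz": 4.5, "wx": 0, "wy": 0, "wz": 0, "claw": 1}, {"tx": 0, "ty": 0, "tz": 4.5, "wx": 0, "wy": 0, "wz": 0, "claw": 1}, {"tx": 0, "ty": 0, "tz": 1, "wx": 0, "wy": 0, "wz": 0, "claw": 1}]}}

```text
clock: 15.08
tcp_pos: [0.5759, -0.2754, 0.4068]
orientation: [0.002, 0.111, 0.994, -0.001]
wrist_force: [0.3, -0.8, -3.3]
finger_gap: 0.0282
grip_force: 89.2
```

>>> {"name": "carry_out", "arguments": {"moves": [{"tx": -0.1, "ty": 2.5, "tz": 0, "wx": 0, "wy": 0, "wz": 0, "claw": 1}, {"tx": -0.15, "ty": 4, "tz": 0, "wx": 0, "wy": 0, "wz": 0, "claw": 1}, {"tx": -0.15, "ty": 4.5, "tz": 0, "wx": 0, "wy": 0, "wz": 0, "claw": 1}, {"tx": -0.15, "ty": 4.5, "tz": 0, "wx": 0, "wy": 0, "wz": 0, "claw": 1}, {"tx": -0.1, "ty": 4.5, "tz": 0, "wx": 0, "wy": 0, "wz": 0, "claw": 1}, {"tx": -0.1, "ty": 4, "tz": 0, "wx": 0, "wy": 0, "wz": 0, "claw": 1}, {"tx": -0.05, "ty": 2.5, "tz": 0, "wx": 0, "wy": 0, "wz": 0, "claw": 1}, {"tx": 0, "ty": 0.8, "tz": 0, "wx": 0, "wy": 0, "wz": 0, "claw": 1}]}}

```text
clock: 16.08
tcp_pos: [0.5671, -0.0007, 0.4033]
orientation: [-0.0, 0.11, 0.994, 0.0]
wrist_force: [-0.0, -0.8, -3.2]
finger_gap: 0.028
grip_force: 89.5
```

>>> {"name": "carry_out", "arguments": {"moves": [{"tx": 0, "ty": 0, "tz": 0, "wx": 0, "wy": 0, "wz": 0, "claw": 1}, {"tx": 0, "ty": 0, "tz": 0, "wx": 0, "wy": 0, "wz": 0, "claw": 1}]}}

```text
clock: 16.32
tcp_pos: [0.5677, -0.0032, 0.4031]
orientation: [-0.0, 0.112, 0.994, -0.0]
wrist_force: [0.1, -0.7, -2.9]
finger_gap: 0.0283
grip_force: 89.5
```

Run:
```python
from h import *
s=env.get_state(); print({k:np.round(s[k],4) for k in("clock","tcp_pos","wrist_force","finger_gap","grip_force")})
c=read_camera("scene"); cv2.imwrite("pics/g6.png",cv2.resize(c["image"][100:300,230:400],None,fx=2.9,fy=2.9))
W=pts(c); blobs(c,.300,.313); blobs(c,.262,.283); blobs(c,.33,.38)
```

```text
{'clock': np.float64(16.325), 'tcp_pos': array([ 0.5677, -0.0032,  0.4031]), 'wrist_force': array([ 0.086 , -0.7498, -2.9175]), 'finger_gap': np.float64(0.0283), 'grip_force': np.float64(89.4972)}
0.3 0.313 area 202 px [313.3 179.8] mid [ 0.568  -0.0053  0.3066] med [ 0.5736 -0.0121  0.3097] ext [0.045 0.045 0.013]
0.262 0.283 area 267 px [313.8 193.6] mid [ 0.5688 -0.0047  0.2684] med [ 0.5713 -0.0078  0.2707] ext [0.046 0.049 0.012]
0.33 0.38 area 166 px [313.5 160.5] mid [ 0.5687 -0.007   0.355 ] med [ 0.5715 -0.0089  0.3547] ext [0.016 0.015 0.05 ]
```

View pics/g6.png

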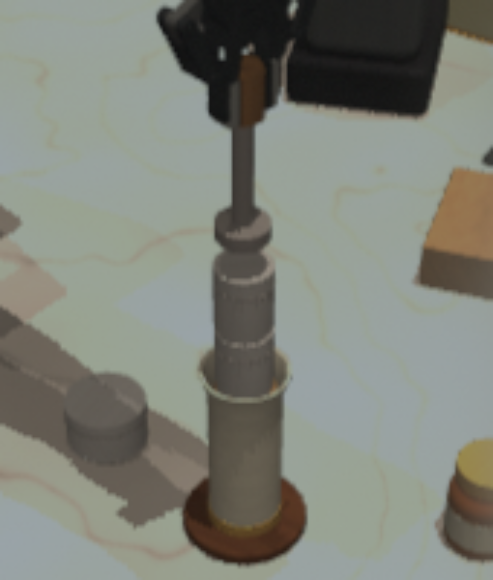

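The tamper foot (242,230) is centred over the lid (244,265). I'll lower it to contact, then push.

>>> {"name": "carry_out", "arguments": {"moves": [{"tx": 0, "ty": 0, "tz": -1.2, "wx": 0, "wy": 0, "wz": 0, "claw": 1}, {"tx": 0, "ty": 0, "tz": -0.8, "wx": 0, "wy": 0, "wz": 0, "claw": 1}, {"tx": 0, "ty": 0, "tz": -0.4, "wx": 0, "wy": 0, "wz": 0, "claw": 1}, {"tx": 0, "ty": 0, "tz": -0.4, "wx": 0, "wy": 0, "wz": 0, "claw": 1}, {"tx": 0, "ty": 0, "tz": -0.4, "wx": 0, "wy": 0, "wz": 0, "claw": 1}]}}

```text
clock: 17.0
tcp_pos: [0.5678, -0.0024, 0.372]
orientation: [0.001, 0.111, 0.994, -0.0]
wrist_force: [-0.6, -0.2, 1.6]
finger_gap: 0.028
grip_force: 90.0
```

>>> {"name": "carry_out", "arguments": {"moves": [{"tx": 0, "ty": 0, "tz": -0.4, "wx": 0, "wy": 0, "wz": 0, "claw": 1}, {"tx": 0, "ty": 0, "tz": -0.4, "wx": 0, "wy": 0, "wz": 0, "claw": 1}, {"tx": 0, "ty": 0, "tz": -0.4, "wx": 0, "wy": 0, "wz": 0, "claw": 1}, {"tx": 0, "ty": 0, "tz": -0.4, "wx": 0, "wy": 0, "wz": 0, "claw": 1}]}}

```text
clock: 17.5
tcp_pos: [0.5676, -0.0022, 0.3551]
orientation: [0.0, 0.111, 0.994, 0.0]
wrist_force: [-1.0, 0.3, 1.0]
finger_gap: 0.0281
grip_force: 90.0
```

>>> {"name": "carry_out", "arguments": {"moves": [{"tx": 0, "ty": 0, "tz": -0.5, "wx": 0, "wy": 0, "wz": 0, "claw": 1}, {"tx": 0, "ty": 0, "tz": -0.5, "wx": 0, "wy": 0, "wz": 0, "claw": 1}, {"tx": 0, "ty": 0, "tz": -0.5, "wx": 0, "wy": 0, "wz": 0, "claw": 1}, {"tx": 0, "ty": 0, "tz": -0.5, "wx": 0, "wy": 0, "wz": 0, "claw": 1}, {"tx": 0, "ty": 0, "tz": -0.5, "wx": 0, "wy": 0, "wz": 0, "claw": 1}, {"tx": 0, "ty": 0, "tz": -0.5, "wx": 0, "wy": 0, "wz": 0, "claw": 1}]}}

```text
clock: 18.25
tcp_pos: [0.5676, -0.0022, 0.325]
orientation: [0.0, 0.111, 0.994, 0.0]
wrist_force: [0.7, -1.4, 1.4]
finger_gap: 0.0281
grip_force: 90.0
```

>>> {"name": "carry_out", "arguments": {"moves": [{"tx": 0, "ty": 0, "tz": -0.5, "wx": 0, "wy": 0, "wz": 0, "claw": 1}, {"tx": 0, "ty": 0, "tz": -0.5, "wx": 0, "wy": 0, "wz": 0, "claw": 1}, {"tx": 0, "ty": 0, "tz": -0.5, "wx": 0, "wy": 0, "wz": 0, "claw": 1}, {"tx": 0, "ty": 0, "tz": -0.5, "wx": 0, "wy": 0, "wz": 0, "claw": 1}, {"tx": 0, "ty": 0, "tz": -0.5, "wx": 0, "wy": 0, "wz": 0, "claw": 1}, {"tx": 0, "ty": 0, "tz": -0.5, "wx": 0, "wy": 0, "wz": 0, "claw": 1}]}}

```text
clock: 19.0
tcp_pos: [0.5675, -0.0022, 0.295]
orientation: [-0.0, 0.111, 0.994, 0.0]
wrist_force: [-0.3, -0.5, 1.3]
finger_gap: 0.0281
grip_force: 90.0
```

Run:
```python
from h import *
s=env.get_state(); print({k:np.round(s[k],4) for k in("clock","tcp_pos","wrist_force","ft_torque")})
c=read_camera("scene"); blobs(c,.194,.215); blobs(c,.172,.19)
```

```text
{'clock': np.float64(19.0), 'tcp_pos': array([ 0.5675, -0.0022,  0.295 ]), 'wrist_force': array([-0.2729, -0.5334,  1.2556]), 'ft_torque': array([-0.2751, -0.0274, -0.0087])}
0.194 0.215 area 208 px [313.5 217.9] mid [ 0.568  -0.0041  0.2041] med [ 0.5727 -0.0094  0.2026] ext [0.042 0.045 0.021]
0.194 0.215 area 134 px [309.8 434.6] mid [ 0.8408 -0.4412  0.1983] med [ 0.8416 -0.4426  0.198 ] ext [0.02  0.023 0.009]
0.172 0.19 area 141 px [314.2 227.4] mid [ 0.57   -0.0077  0.1811] med [ 0.5801 -0.0187  0.1832] ext [0.046 0.044 0.017]
```

>>> {"name": "carry_out", "arguments": {"moves": [{"tx": 0, "ty": 0, "tz": -0.5, "wx": 0, "wy": 0, "wz": 0, "claw": 1}, {"tx": 0, "ty": 0, "tz": -0.5, "wx": 0, "wy": 0, "wz": 0, "claw": 1}, {"tx": 0, "ty": 0, "tz": -0.5, "wx": 0, "wy": 0, "wz": 0, "claw": 1}, {"tx": 0, "ty": 0, "tz": -0.5, "wx": 0, "wy": 0, "wz": 0, "claw": 1}, {"tx": 0, "ty": 0, "tz": -0.4, "wx": 0, "wy": 0, "wz": 0, "claw": 1}, {"tx": 0, "ty": 0, "tz": -0.3, "wx": 0, "wy": 0, "wz": 0, "claw": 1}, {"tx": 0, "ty": 0, "tz": -0.2, "wx": 0, "wy": 0, "wz": 0, "claw": 1}]}}

```text
clock: 19.92
tcp_pos: [0.5676, -0.0022, 0.2661]
orientation: [-0.0, 0.111, 0.994, 0.0]
wrist_force: [-1.0, -0.6, 1.6]
finger_gap: 0.0283
grip_force: 90.0
```

>>> {"name": "carry_out", "arguments": {"moves": [{"tx": 0, "ty": 0, "tz": -0.2, "wx": 0, "wy": 0, "wz": 0, "claw": 1}, {"tx": 0, "ty": 0, "tz": -0.2, "wx": 0, "wy": 0, "wz": 0, "claw": 1}, {"tx": 0, "ty": 0, "tz": -0.2, "wx": 0, "wy": 0, "wz": 0, "claw": 1}]}}

```text
clock: 20.3
tcp_pos: [0.5676, -0.0022, 0.2602]
orientation: [0.0, 0.111, 0.994, 0.0]
wrist_force: [0.1, -1.2, 0.7]
finger_gap: 0.028
grip_force: 90.0
```

>>> {"name": "carry_out", "arguments": {"moves": [{"tx": 0, "ty": 0, "tz": -0.2, "wx": 0, "wy": 0, "wz": 0, "claw": 1}, {"tx": 0, "ty": 0, "tz": -0.2, "wx": 0, "wy": 0, "wz": 0, "claw": 1}]}}

```text
clock: 20.55
tcp_pos: [0.568, -0.0023, 0.257]
orientation: [0.001, 0.111, 0.994, -0.0]
wrist_force: [-0.8, -0.5, 9.9]
finger_gap: 0.028
grip_force: 91.2
```

>>> {"name": "carry_out", "arguments": {"moves": [{"tx": 0, "ty": 0, "tz": -0.2, "wx": 0, "wy": 0, "wz": 0, "claw": 1}, {"tx": 0, "ty": 0, "tz": -0.2, "wx": 0, "wy": 0, "wz": 0, "claw": 1}]}}

```text
clock: 20.8
tcp_pos: [0.5692, -0.0025, 0.2569]
orientation: [0.004, 0.111, 0.994, -0.0]
wrist_force: [-3.1, -0.1, 27.7]
finger_gap: 0.0282
grip_force: 93.1
```

Stop reached: the TCP no longer moves and the force climbs steeply. I'll ease to about 22 N and hold.

>>> {"name": "carry_out", "arguments": {"moves": [{"tx": 0, "ty": 0, "tz": 0.2, "wx": 0, "wy": 0, "wz": 0, "claw": 1}, {"tx": 0, "ty": 0, "tz": 0, "wx": 0, "wy": 0, "wz": 0, "claw": 1}, {"tx": 0, "ty": 0, "tz": 0, "wx": 0, "wy": 0, "wz": 0, "claw": 1}]}}

```text
clock: 21.18
tcp_pos: [0.5684, -0.0023, 0.257]
orientation: [0.002, 0.111, 0.994, -0.0]
wrist_force: [-0.4, -0.1, 12.8]
finger_gap: 0.0282
grip_force: 91.3
```

>>> {"name": "carry_out", "arguments": {"moves": [{"tx": 0, "ty": 0, "tz": 0, "wx": 0, "wy": 0, "wz": 0, "claw": 1}, {"tx": 0, "ty": 0, "tz": 0, "wx": 0, "wy": 0, "wz": 0, "claw": 1}, {"tx": 0, "ty": 0, "tz": 0, "wx": 0, "wy": 0, "wz": 0, "claw": 1}, {"tx": 0, "ty": 0, "tz": 0, "wx": 0, "wy": 0, "wz": 0, "claw": 1}, {"tx": 0, "ty": 0, "tz": 0, "wx": 0, "wy": 0, "wz": 0, "claw": 1}, {"tx": 0, "ty": 0, "tz": 0, "wx": 0, "wy": 0, "wz": 0, "claw": 1}]}}

```text
clock: 21.92
tcp_pos: [0.5684, -0.0023, 0.257]
orientation: [0.002, 0.111, 0.994, -0.0]
wrist_force: [-1.8, -1.1, 12.7]
finger_gap: 0.0282
grip_force: 91.3
```

>>> {"name": "carry_out", "arguments": {"moves": [{"tx": 0, "ty": 0, "tz": -0.1, "wx": 0, "wy": 0, "wz": 0, "claw": 1}, {"tx": 0, "ty": 0, "tz": 0, "wx": 0, "wy": 0, "wz": 0, "claw": 1}, {"tx": 0, "ty": 0, "tz": 0, "wx": 0, "wy": 0, "wz": 0, "claw": 1}]}}

```text
clock: 22.3
tcp_pos: [0.5687, -0.0024, 0.2569]
orientation: [0.003, 0.111, 0.994, -0.0]
wrist_force: [-2.2, -0.9, 16.2]
finger_gap: 0.028
grip_force: 92.0
```

>>> {"name": "carry_out", "arguments": {"moves": [{"tx": 0, "ty": 0, "tz": 0, "wx": 0, "wy": 0, "wz": 0, "claw": 1}, {"tx": 0, "ty": 0, "tz": 0, "wx": 0, "wy": 0, "wz": 0, "claw": 1}, {"tx": 0, "ty": 0, "tz": 0, "wx": 0, "wy": 0, "wz": 0, "claw": 1}, {"tx": 0, "ty": 0, "tz": 0, "wx": 0, "wy": 0, "wz": 0, "claw": 1}, {"tx": 0, "ty": 0, "tz": 0, "wx": 0, "wy": 0, "wz": 0, "claw": 1}, {"tx": 0, "ty": 0, "tz": 0, "wx": 0, "wy": 0, "wz": 0, "claw": 1}]}}

```text
clock: 23.05
tcp_pos: [0.5687, -0.0024, 0.2569]
orientation: [0.003, 0.111, 0.994, -0.0]
wrist_force: [-3.3, -1.3, 17.2]
finger_gap: 0.0278
grip_force: 92.0
```

About 20 N was held for roughly 1 s. Now I'll withdraw and carry the tamper beside the tube.

>>> {"name": "carry_out", "arguments": {"moves": [{"tx": 0, "ty": 0, "tz": 0.5, "wx": 0, "wy": 0, "wz": 0, "claw": 1}, {"tx": 0, "ty": 0, "tz": 1.5, "wx": 0, "wy": 0, "wz": 0, "claw": 1}, {"tx": 0, "ty": 0, "tz": 3, "wx": 0, "wy": 0, "wz": 0, "claw": 1}, {"tx": 0, "ty": 0, "tz": 3, "wx": 0, "wy": 0, "wz": 0, "claw": 1}, {"tx": 0, "ty": -3, "tz": 0, "wx": 0, "wy": 0, "wz": 0, "claw": 1}, {"tx": 0, "ty": -4, "tz": 0, "wx": 0, "wy": 0, "wz": 0, "claw": 1}, {"tx": 0, "ty": -4, "tz": 0, "wx": 0, "wy": 0, "wz": 0, "claw": 1}, {"tx": 0, "ty": -2.2, "tz": 0, "wx": 0, "wy": 0, "wz": 0, "claw": 1}]}}

```text
clock: 24.05
tcp_pos: [0.5675, -0.1358, 0.3329]
orientation: [-0.001, 0.112, 0.994, 0.0]
wrist_force: [0.5, -0.2, -3.4]
finger_gap: 0.028
grip_force: 89.7
```

>>> {"name": "carry_out", "arguments": {"moves": [{"tx": 0, "ty": 0, "tz": -3, "wx": 0, "wy": 0, "wz": 0, "claw": 1}, {"tx": 0, "ty": 0, "tz": -4, "wx": 0, "wy": 0, "wz": 0, "claw": 1}, {"tx": 0, "ty": 0, "tz": -4, "wx": 0, "wy": 0, "wz": 0, "claw": 1}, {"tx": 0, "ty": 0, "tz": -4, "wx": 0, "wy": 0, "wz": 0, "claw": 1}, {"tx": 0, "ty": 0, "tz": -3, "wx": 0, "wy": 0, "wz": 0, "claw": 1}, {"tx": 0, "ty": 0, "tz": -2, "wx": 0, "wy": 0, "wz": 0, "claw": 1}, {"tx": 0, "ty": 0, "tz": -1, "wx": 0, "wy": 0, "wz": 0, "claw": 1}, {"tx": 0, "ty": 0, "tz": 0, "wx": 0, "wy": 0, "wz": 0, "claw": 1}]}}

```text
clock: 25.05
tcp_pos: [0.5673, -0.1338, 0.1229]
orientation: [-0.001, 0.111, 0.994, 0.0]
wrist_force: [-0.3, -0.7, -2.4]
finger_gap: 0.0278
grip_force: 89.6
```

>>> {"name": "carry_out", "arguments": {"moves": [{"tx": 0, "ty": 0, "tz": 0, "wx": 0, "wy": 0, "wz": 0, "claw": 1}, {"tx": 0, "ty": 0, "tz": -0.2, "wx": 0, "wy": 0, "wz": 0, "claw": 1}, {"tx": 0, "ty": 0, "tz": 0, "wx": 0, "wy": 0, "wz": 0, "claw": 1}]}}

```text
clock: 25.42
tcp_pos: [0.5678, -0.1342, 0.1218]
orientation: [0.0, 0.111, 0.994, -0.0]
wrist_force: [-0.8, -0.2, -3.3]
finger_gap: 0.0282
grip_force: 89.6
```

>>> {"name": "carry_out", "arguments": {"moves": [{"tx": 0, "ty": 0, "tz": -0.6, "wx": 0, "wy": 0, "wz": 0, "claw": 1}, {"tx": 0, "ty": 0, "tz": -0.5, "wx": 0, "wy": 0, "wz": 0, "claw": 1}, {"tx": 0, "ty": 0, "tz": -0.2, "wx": 0, "wy": 0, "wz": 0, "claw": 1}, {"tx": 0, "ty": 0, "tz": 0, "wx": 0, "wy": 0, "wz": 0, "claw": 1}]}}

```text
clock: 25.92
tcp_pos: [0.5673, -0.1341, 0.108]
orientation: [-0.0, 0.111, 0.994, 0.0]
wrist_force: [0.5, -0.6, -3.0]
finger_gap: 0.0282
grip_force: 89.7
```

>>> {"name": "carry_out", "arguments": {"moves": [{"tx": 0, "ty": 0, "tz": -0.1, "wx": 0, "wy": 0, "wz": 0, "claw": 1}, {"tx": 0, "ty": 0, "tz": -0.1, "wx": 0, "wy": 0, "wz": 0, "claw": 1}, {"tx": 0, "ty": 0, "tz": 0, "wx": 0, "wy": 0, "wz": 0, "claw": 1}]}}

```text
clock: 26.3
tcp_pos: [0.5675, -0.1341, 0.1063]
orientation: [-0.0, 0.111, 0.994, 0.0]
wrist_force: [0.7, 0.8, -2.8]
finger_gap: 0.028
grip_force: 89.7
```

>>> {"name": "carry_out", "arguments": {"moves": [{"tx": 0, "ty": 0, "tz": -0.1, "wx": 0, "wy": 0, "wz": 0, "claw": 1}, {"tx": 0, "ty": 0, "tz": 0, "wx": 0, "wy": 0, "wz": 0, "claw": 1}]}}

```text
clock: 26.55
tcp_pos: [0.5678, -0.1342, 0.1055]
orientation: [0.0, 0.111, 0.994, -0.0]
wrist_force: [-0.3, 0.8, -2.3]
finger_gap: 0.0281
grip_force: 90.0
```

>>> {"name": "carry_out", "arguments": {"moves": [{"tx": 0, "ty": 0, "tz": -0.1, "wx": 0, "wy": 0, "wz": 0, "claw": 1}, {"tx": 0, "ty": 0, "tz": 0, "wx": 0, "wy": 0, "wz": 0, "claw": 1}]}}

```text
clock: 26.8
tcp_pos: [0.5679, -0.1343, 0.1055]
orientation: [0.001, 0.111, 0.994, -0.0]
wrist_force: [-0.9, 0.7, 5.0]
finger_gap: 0.028
grip_force: 90.7
```

Contact. I'll release and rise.

>>> {"name": "carry_out", "arguments": {"moves": [{"tx": 0, "ty": 0, "tz": 0.1, "wx": 0, "wy": 0, "wz": 0, "claw": 1}, {"tx": 0, "ty": 0, "tz": 0, "wx": 0, "wy": 0, "wz": 0, "claw": 0}, {"tx": 0, "ty": 0, "tz": 0, "wx": 0, "wy": 0, "wz": 0, "claw": -0.5}, {"tx": 0, "ty": 0, "tz": 0, "wx": 0, "wy": 0, "wz": 0, "claw": -0.6}, {"tx": 0, "ty": 0, "tz": 2, "wx": 0, "wy": 0, "wz": 0, "claw": -0.6}, {"tx": 0, "ty": 0, "tz": 4, "wx": 0, "wy": 0, "wz": 0, "claw": -0.6}, {"tx": 0, "ty": 0, "tz": 5, "wx": 0, "wy": 0, "wz": 0, "claw": -0.6}, {"tx": 0, "ty": 0, "tz": 5, "wx": 0, "wy": 0, "wz": 0, "claw": -0.6}]}}

```text
clock: 27.8
tcp_pos: [0.5674, -0.1341, 0.2667]
orientation: [-0.0, 0.111, 0.994, 0.0]
wrist_force: [1.3, -0.6, -0.9]
finger_gap: 0.0682
grip_force: 0.0
```

>>> {"name": "carry_out", "arguments": {"moves": [{"tx": -4, "ty": 0, "tz": 3, "wx": 0, "wy": 0, "wz": 0, "claw": -0.6}, {"tx": -4, "ty": 0, "tz": 0, "wx": 0, "wy": 0, "wz": 0, "claw": -0.6}, {"tx": -4, "ty": 0, "tz": 0, "wx": 0, "wy": 0, "wz": 0, "claw": -0.6}, {"tx": 0, "ty": 0, "tz": 0, "wx": 0, "wy": 0, "wz": 0, "claw": -0.6}]}}

```text
clock: 28.3
tcp_pos: [0.4454, -0.1338, 0.296]
orientation: [0.0, 0.112, 0.994, -0.0]
wrist_force: [-0.3, -0.2, 0.4]
finger_gap: 0.0683
grip_force: 0.0
```

Run:
```python
from h import *
s=env.get_state(); print({k:np.round(s[k],4) for k in("clock","tcp_pos","wrist_force","finger_gap","grip_force")})
c=read_camera("scene"); cv2.imwrite("pics/g7.png",cv2.resize(c["image"][150:390,180:420],None,fx=2.4,fy=2.4))
W=pts(c); print(W[230:240,314,2].round(3))
```

```text
{'clock': np.float64(28.3), 'tcp_pos': array([ 0.4454, -0.1338,  0.296 ]), 'wrist_force': array([-0.2881, -0.1562,  0.3726]), 'finger_gap': np.float64(0.0683), 'grip_force': np.float64(0.0)}
[0.15  0.148 0.154 0.153 0.151 0.147 0.15  0.15  0.169 0.164]
```

View pics/g7.png

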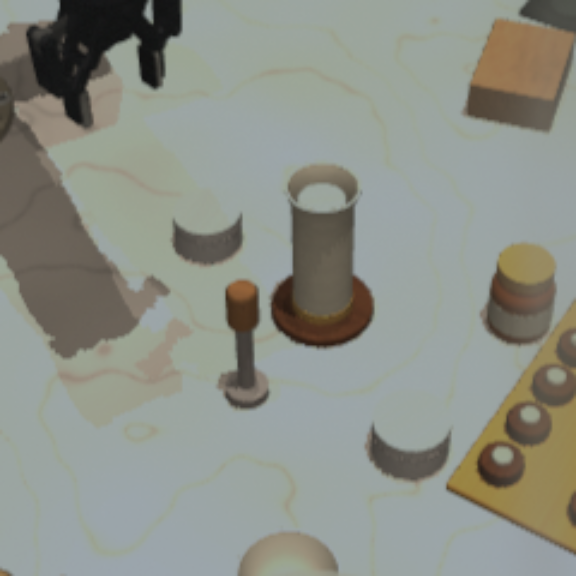

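The picture shows the tamper standing upright beside the tube (handle (242,305), foot (246,388)). The tin lid is level inside the tube (322,193), about 20 mm below the rim, and the other visible items have not moved. I'll hand it in.

```bash
python3 -c "
from workcell import env; print(env.hand_in())"
```

```text
the job is handed in; nothing more can be done
None
```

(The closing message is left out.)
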